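# Scrub the scenery mixing pot

## Robot

A 7-joint arm with a two-finger parallel gripper is mounted at the origin on the work surface. World frame = base frame: x ahead of the robot, y to its left, z up, the work surface at z = 0. Lengths are in mm, angles in rad, forces in N, time in s.
With the tool pointing down it reaches from about 400 to 875 mm from the base axis. Payload 4.4 kg.
Tool frame: the origin (TCP) lies between the finger pads; the fingertips stand 17 mm ahead of it and the grasp point (between the pads) lies 2 mm behind it; z points along the fingers, y is the line along which they close (so a half turn about z gives the same grasp; the last joint's range is limited). The gripper opens to 85 mm and grips with 20 to 120 N. Pads are 22 mm wide; open, the fingers measure 114 mm over their backs; the gripper's body (76 mm by 85 mm) begins 54 mm behind the grasp point. The pads swing forward as they close: fully open they stand 13 mm farther back than shut.
Start: joints at [1.081, 0.628, 0.038, 1.517, -0.027, 0.996, -0.02], TCP at [267.325, -592.499, 248.313] pointing down, gripper open.
Joint ranges: [-3.06, 3.06], [-0.37, 2.12], [-1.25, 1.32], [0.18, 2.47], [-1.1, 4.24], [0.23, 1.98], [-2.94, 2.94]. Speed limits (rad/s): [2.57, 2.57, 3.14, 3.14, 3.14, 3.14, 3.14].

## Interface

Orientations are given as [roll, pitch, yaw] about the fixed x, y, z axes, in that order (R = Rz(yaw) Ry(pitch) Rx(roll)).
In Python, from cell import sensors, get_image, ctrl gives the robot as it stands.
- The arm moves only by the tool send_rows, never from a script. Its argument "series" is a list of rows, each a list of 3 entries, a list of its own where there are three numbers: the finger opening in mm, from 0 to 85.4, then the shift along the world's x, y, z in units of 60 mm (1.0 is 60 mm), then the turn, a rotation vector about the world's x, y, z in units of 5 degrees (1.0 is 5 degrees). A call has 1 to 8 rows; each row shifts and turns the commanded pose from where the row before left it; what a row does not reach is not made up. A row lasts 1/8 s, in which the tool goes at most 62.5 mm and 10.7 degrees, less where a joint would pass 70% of its speed; a pose out of reach is approached as far as the arm can. A call is refused whole if a number of a shift passes 1 or a number of a turn 1, either way. A call with a gripper value outside its range is refused whole. The fingers move at their own pace and stop on an object; the grip force is fixed at half the most. Time passes only in rows, so rows that do not move let the fingers close. It gives the time, the measured TCP pose, the force, the opening and the grip force at its end, in the units of the state.
- sensors.read_state(): the state, without advancing time (a new reading comes with each control period).
- get_image(name): name is "scene" or "top"; returns a dict with "img" (420x560x3 uint8, red, green, blue), "depth" (420x560 float32, mm along the optical axis (not along the pixel's ray), 0 where there is no reading), "vfov" (degrees; the focal length in pixels is half the picture's height over the tangent of half this angle, whatever the lens; pixels are square), "cx", "cy" (the principal point, pixels), "k1" (the pictures are not rectified: a ray, as slopes to the right and down, at radius r is drawn at 1 + k1 r^2 times it, then the intrinsics apply), "world_to_cam" (4x4, takes a point from world to camera coordinates). Camera axes: x right, y down, z forward; pixel columns grow to the right and rows downward; lengths in mm; the calibration is good to about 2 mm. A picture is of the moment at which its call begins.
- ctrl.finish_job(): hands the job in; it is judged then, once.
The state is a dict: "clock": time; "qpos": joint angles; "qd": joint speeds; "tau": joint torques, N m; "eef_pos": TCP position; "tool_rot": TCP orientation; "force": force on the tool from outside, world axes, zero at the start; "torque": the same for the moment, N m; "width": finger opening in mm; "gripper_force": force on a finger pad.
Only numpy, scipy, OpenCV 4.12 (cv2) and the standard library are available. Lean on these libraries where they do the work, as an engineer would, in place of code of your own. Each camera call takes 0.05 s, during which the arm holds its last target. There are 200 camera calls.

## Task

Take the cover off the deep pot and set it down flat on the bench, knob up, without dropping it. Get the bottle brush out from under the landscape module and scrub the inside of the pot with it: three times down to the bottom and up again to more than half the pot's depth, then lower it to the bottom once more and leave it standing in the pot. Keep the pot upright in its place, and leave all the other things on the bench where they are.

Things in the scene. Friction and masses are not known exactly. Their poses are not given: they have to be found in the camera images.
- brush: bottle brush, loose, 90 g, lying on the bench. x runs from bristle head to handle; origin on its underside, z up as it lies; brush axis at y=0, z=15. Along x (mm): round pale bristle head, 28 dia, -110 to -40; round steel shaft, 10 dia, -40 to 0; wooden handle, 14 square, 0 to 108; wooden end block, 30 square, 108 to 130. Only head and shaft poke out from under the module's front at first
- brush_tip (a point): outermost point of the bristle head, on the brush axis (x = -110 in the brush frame); axes as the brush's
- brush_handle (a point): point on the brush axis in the wooden handle, 180 mm from the tip (x = +70 in the brush frame), a good place to hold it for scrubbing
- pot: deep pot: white ceramic, round, upright, under a loose cover; outer diameter 88 mm, height 110, wall 4 (inner diameter 80 at the mouth, 78 at the bottom), bottom 6 thick, 104 deep; loose, 0.8 kg. Origin: centre of underside, z up. It stands left or right of the module, the short pot on the other side
- pot_in (a point): centre of the deep pot's inner bottom, 6 mm above its underside, z up
- cover: cover on the deep pot: white ceramic disc, 94 mm diameter, 6 thick; beneath it a plug, 72 diameter, 5 high, loose in the pot's mouth; on top a round knob, 22 diameter, 28 high. Origin: centre of the plug's underside, z up; disc z = 5 to 11 mm, knob 11 to 39. Flat on the bench its origin is at bench level. 120 g
- module: landscape module, fixed: board 170 mm (its x) by 280 (its y) on two battens 18 thick along x under its y ends; open in front (-x, robot's side) and behind; 45 free height beneath, board top at 61, track on the front half (up to 70), houses and trees on the far half (x > 8 mm, up to 115). Origin: centre of its footprint at bench level
- tub: bystander, the short open pot: white ceramic, 88 mm diameter, 55 mm high; origin: centre of underside
- glue: bystander, white glue bottle, 36 mm diameter, 110 mm high; origin: centre of underside
- tin: bystander, steel tin, 54 mm diameter, 55 mm high; origin: centre of underside
- jar: bystander, small glass jar, 38 mm diameter, 45 mm high; origin: centre of underside
- house: bystander, model house 60 x 55 mm, about 65 mm high; origin: centre of underside
- tree: bystander, model tree, round, 56 mm diameter at most, 120 mm high; origin: centre of underside
- wagon: bystander, model goods wagon 130 mm (its x) by 33 mm (its y), 49 mm high; origin: centre of underside

How it is judged (in metres and radians):
On the way, in this order (a step that is already met when the one before it is completed fails the run):
1. the cover is off the deep pot and lies flat on the bench, knob up (height (world z) of cover below 0.012 m and angle between cover's own z axis and vertical below 0.15 rad and horizontal distance between cover and pot above 0.09 m), for 0.2 s.
2. down stroke 1: brush tip within 15 mm of the pot's inner bottom (horizontal distance between brush_tip and pot_in below 0.04 m and z of brush_tip in the frame of pot_in below 0.015 m).
3. up stroke 1: brush tip more than 55 mm above the inner bottom, over the pot's inside (horizontal distance between brush_tip and pot_in below 0.04 m and z of brush_tip in the frame of pot_in between 0.055 and 0.125 m).
4. down stroke 2: brush tip within 15 mm of the pot's inner bottom (all of step 2).
5. up stroke 2: brush tip more than 55 mm above the inner bottom, over the pot's inside (all of step 3).
6. down stroke 3: brush tip within 15 mm of the pot's inner bottom (all of step 4).
7. up stroke 3: brush tip more than 55 mm above the inner bottom, over the pot's inside (all of step 5).
At the end, for the whole second after the job is handed in: Brush at rest in the deep pot, tip within 15 mm of the bottom; cover at rest flat on the bench, knob up, over 90 mm from the pot's centre; pot upright within 40 mm of its start; the other seven loose things upright within 30 mm of theirs (all of step 1 and all of step 6 and linear speed of each of brush, cover below 0.03 m/s and angle between pot's own z axis and vertical below 0.1 rad and distance of pot from where it was at the start of the episode below 0.04 m and distance of each of tub, glue, tin, jar, house, tree, wagon from where it was at the start of the episode below 0.03 m and angle between each of tub, glue, tin, jar, house, tree, wagon's own z axis and vertical below 0.3 rad); the robot touches nothing.
It fails at once if the deep pot is tipped by more than 0.3 rad or shoved by more than 40 mm (angle between pot's own z axis and vertical above 0.3 rad or distance of pot from where it was at the start of the episode above 0.04 m).
It fails at once if the cover is dropped: faster than 0.7 m/s within 40 mm of the bench (height (world z) of cover below 0.04 m and linear speed of cover above 0.7 m/s).
It fails at once if another thing on the bench is shoved by more than 30 mm or knocked over (distance of any of tub, glue, tin, jar, house, tree, wagon from where it was at the start of the episode above 0.03 m or angle between any of tub, glue, tin, jar, house, tree, wagon's own z axis and vertical above 0.5 rad).
It also fails if it takes over 72 s, if anything falls off the work surface, if the arm or the gripper's body presses on something with over 40 N, if the wrist force passes 120 N, or if a joint passes its speed limit or range.

## Working session

There is one attempt and no reset: what is moved stays moved. The work goes in short steps, Python scripts to look and compute and a tool call to move; the robot and the scene stay as the last step left them, time stands still between calls to the robot, and variables do not carry over. Pictures are saved under pics/ and viewed, at most 10 in all, crops included, and the job is handed in when it is done.

Besides the shell and the picture viewer there is one more tool, called after "Request:" as name([rows], argument=value, ...), one row to a line, values as JSON. send_rows: Moves the arm, as the interface text tells. Its arguments: {"type":"object","properties":{"series":{"type":"array"}},"required":["series"]}

```bash
ls; mkdir -p pics; cat > h.py <<'E'
import numpy as np, cv2
from cell import sensors, get_image, ctrl
def pts(d):
    """world xyz per pixel from depth"""
    h,w=d["depth"].shape; f=h/2/np.tan(np.radians(d["vfov"])/2)
    K=np.array([[f,0,d["cx"]],[0,f,d["cy"]],[0,0,1.]])
    v,u=np.mgrid[0:h,0:w]
    s=cv2.undistortPoints(np.stack([u,v],-1).reshape(-1,1,2).astype(np.float64),K,np.array([d["k1"],0,0,0.])).reshape(h,w,2)
    z=d["depth"].astype(float)
    c=np.stack([s[...,0]*z,s[...,1]*z,z],-1)
    T=np.linalg.inv(d["world_to_cam"])
    p=c@T[:3,:3].T+T[:3,3]; p[z==0]=np.nan
    return p
def shot(n,name):
    d=get_image(n); cv2.imwrite(f"pics/{name}.png",d["img"][...,::-1]); return d
E
python3 - <<'E'
from h import *
for n in("scene","top"):
    d=shot(n,n+"1"); p=pts(d); np.save(n+"1.npy",p)
    print(n,np.linalg.inv(d["world_to_cam"])[:3,3].round(), (d["depth"]>0).mean(), d["k1"],d["vfov"])
    print(p[::60,::80].round().tolist())
print(sensors.read_state())
E
```

```text
pics
scene [1014.  577. 1082.] 0.9958715986394557 -0.0011748637313959427 45.082128560825375
[[[616.0, -1398.0, 75.0], [331.0, -1399.0, -35.0], [-438.0, -2183.0, -670.0], [-580.0, -1529.0, -442.0], [-828.0, -1154.0, -375.0], [69.0, -57.0, 445.0], [-1175.0, -451.0, -204.0]], [[711.0, -1410.0, -146.0], [415.0, -1403.0, -286.0], [389.0, -691.0, 89.0], [129.0, -615.0, 4.0], [-85.0, -436.0, -2.0], [79.0, -14.0, 307.0], [-790.0, -185.0, -207.0]], [[824.0, -1399.0, -385.0], [704.0, -655.0, 50.0], [502.0, -551.0, -2.0], [343.0, -348.0, 39.0], [135.0, -214.0, 4.0], [62.0, 18.0, 118.0], [-241.0, 116.0, 0.0]], [[983.0, -416.0, 200.0], [809.0, -493.0, -1.0], [642.0, -341.0, 2.0], [474.0, -192.0, 1.0], [306.0, -41.0, 1.0], [138.0, 110.0, 1.0], [-36.0, 259.0, -4.0]], [[1094.0, -1152.0, -748.0], [911.0, -291.0, 22.0], [755.0, -173.0, -3.0], [628.0, 5.0, 69.0], [449.0, 104.0, 1.0], [294.0, 241.0, -2.0], [140.0, 379.0, -1.0]], [[1215.0, -872.0, -748.0], [994.0, -98.0, 83.0], [852.0, -27.0, 1.0], [721.0, 116.0, 39.0], [568.0, 225.0, -2.0], [428.0, 352.0, -0.0], [289.0, 480.0, 4.0]], [[1318.0, -633.0, -
[... 1364 characters left out ...]
625.0, 2.0]]]
{'clock': 0.1, 'qpos': array([ 1.08118227,  0.62922883,  0.03841583,  1.51825658, -0.02700461,
        0.99631274, -0.02001748]), 'qd': array([ 0.00026439, -0.00227208, -0.00248903, -0.00187976, -0.00158594,
       -0.00164632, -0.00041299]), 'tau': array([ 4.74285494e-03, -5.64533615e+01,  1.23094942e+00, -1.93973798e+01,
        1.12152824e-02,  5.47322561e-03,  2.43515341e-07]), 'eef_pos': array([ 267.13389443, -591.99146249,  247.50022232]), 'tool_rot': array([-3.13990389e+00, -5.31424896e-06,  4.23817723e-01]), 'force': array([ 0.43760294, -0.68436971,  0.00191086]), 'torque': array([ 0.02190631, -0.00415207, -0.00839736]), 'gripper_force': 0.0, 'width': 85.66708579147269}
```

```bash
ls pics
```

```text
scene1.png
top1.png
```

View pics/top1.png

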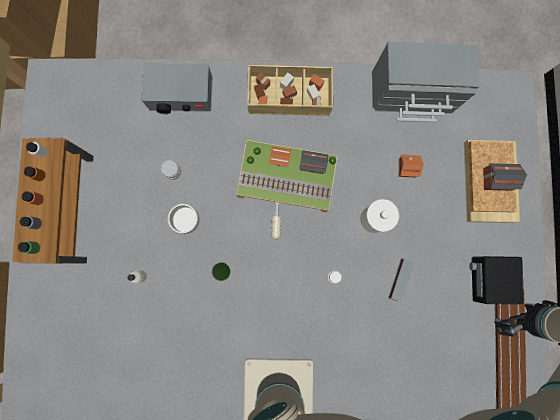

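View pics/scene1.png

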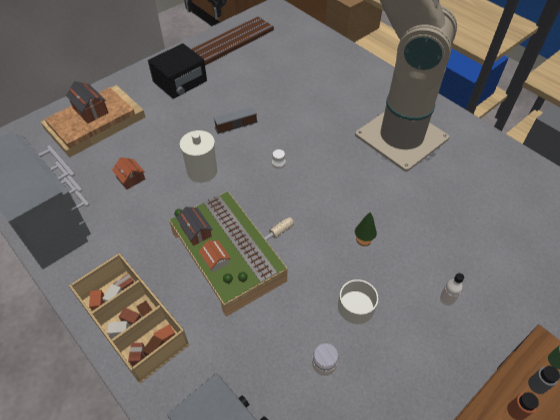

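Top view: pot with cover (383,215), tub (183,219), brush head (276,228) poking out of the module's front (module centre ~287,175). Jar is at (335,277), wagon (401,279), tree (221,271). The scene view shows the same layout, with the pot at (199,155) and the brush head at (283,228).

```bash
cat >> h.py <<'E'
def ray(d,u,v,z):
    """intersection of pixel rays with plane at height z"""
    h=420; f=h/2/np.tan(np.radians(d["vfov"])/2)
    K=np.array([[f,0,d["cx"]],[0,f,d["cy"]],[0,0,1.]])
    s=cv2.undistortPoints(np.array([[[float(u),float(v)]]]),K,np.array([d["k1"],0,0,0.])).ravel()
    T=np.linalg.inv(d["world_to_cam"]); o=T[:3,3]; r=T[:3,:3]@[s[0],s[1],1]
    return (o+r*(z-o[2])/r[2])[:2]
E
python3 - <<'E'
from h import *
d=get_image("top"); im=d["img"].astype(int); p=np.load("top1.npy")
white=((im.min(-1)>150)).astype(np.uint8)
def blob(u,v,r,z,name,m=white):
    w=np.zeros_like(m); w[v-r:v+r,u-r:u+r]=m[v-r:v+r,u-r:u+r]
    n,l,st,c=cv2.connectedComponentsWithStats(w); k=1+np.argmax(st[1:,4])
    cn,_=cv2.findContours((l==k).astype(np.uint8),0,2); (cu,cv_),R=cv2.minEnclosingCircle(max(cn,key=len))
    print(name,(cu,cv_),R,ray(d,cu,cv_,z).round(1),"cen",c[k],ray(d,*c[k],z).round(1)); return l==k
blob(383,215,25,116,"cover")
q=p[195:235,362:405].reshape(-1,3); s=q[q[:,2]>128]; print("knob pts",len(s),s.mean(0)); s=q[abs(q[:,2]-116)<8]; print("disc",len(s),s.mean(0),s.min(0),s.max(0))
blob(183,219,25,55,"tub"); blob(335,277,12,45,"jar")
for nm,r in dict(wagon=(255,305,385,418),tree=(258,285,208,235)).items():
    q=p[r[0]:r[1],r[2]:r[3]].reshape(-1,3); q=q[q[:,2]>15]; print(nm,q.min(0).round(),q.max(0).round())
# brush
q=p[195:245,262:290].reshape(-1,3); c=im[195:245,262:290].reshape(-1,3)
m=(c[:,0]>140)&(c[:,0]-c[:,2]>15)&(q[:,0]<575); b=q[m]; print("brush",len(b),b.min(0).round(),b.max(0).round(),b.mean(0).round(1))
ps=np.load("scene1.npy"); ds=get_image("scene"); c=ds["img"].astype(int)
m=np.zeros(c.shape[:2],bool); m[212:240,262:298]=1
m&=(c[...,0]>140)&(c[...,0]-c[...,2]>10); b=ps[m]; print("scene brush",len(b),b.min(0).round(),b.max(0).round(),b.mean(0).round(1))
for n,pp in(("top",p),("scene",ps)):
    q=pp.reshape(-1,3); q=q[(q[:,0]>450)&(q[:,0]<800)&(abs(q[:,1]-20)<230)&(abs(q[:,2]-63)<6)]
    q=q[(abs(q[:,1])<190)]; print(n,"module",cv2.minAreaRect(q[:,:2].astype(np.float32)))
cv2.imwrite("pics/crop.png",np.vstack([cv2.resize(d["img"][190:250,240:310][...,::-1],None,fx=5,fy=5,interpolation=2),cv2.resize(ds["img"][200:260,250:320][...,::-1],None,fx=5,fy=5,interpolation=2)]))
E
```

```text
cover (382.61279296875, 214.81707763671875) 16.78352928161621 [ 532.4 -289.5] cen [382.80595238 214.81190476] [ 532.5 -290.1]
knob pts 54 [ 530.98763104 -288.42428325  142.41158146]
disc 758 [ 531.4413493  -288.29578163  115.45721792] [ 485.89128836 -332.50328654  108.13532253] [ 578.54580209 -243.33206657  123.84989019]
tub (181.89462280273438, 217.9049530029297) 15.225111961364746 [518.8 295.6] cen [182.96920583 218.33387358] [517.6 292.3]
jar (334.0, 274.5) 9.013978004455566 [ 358.9 -160.4] cen [334.56790123 276.04938272] [ 354.4 -162.1]
wagon [ 283. -400.   15.] [ 408. -330.   59.]
tree [337. 152.  29.] [388. 204. 115.]
brush 194 [466. -23.  -1.] [575.  27.  65.] [508.6  13.4  28. ]
scene brush 205 [nan nan nan] [nan nan nan] [nan nan nan]
top module ((655.2005004882812, -14.793701171875), (280.58489990234375, 171.66250610351562), 81.32466125488281)
scene module ((657.7272338867188, -15.211318969726562), (284.59942626953125, 171.5113525390625), 81.46237182617188)
```

View pics/crop.png

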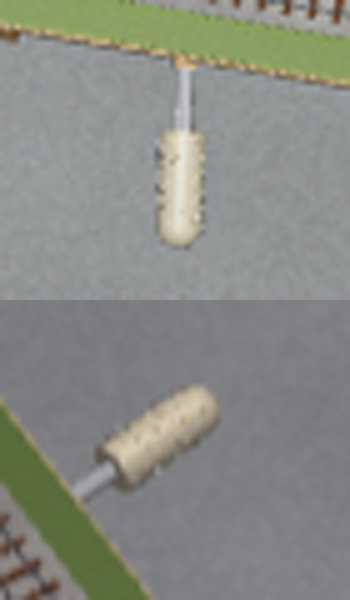

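Crop: the brush tip is at about (275.8,239.4) in the top view, head rear (276.4,216), shaft entering the module at (276.8,202). I'm moving over the knob now and will work out the brush afterwards.

Request:
send_rows([
  [85,[0.55,0.63,0],[0,0,-0.6]],
  [85,[0.55,0.63,0],[0,0,-0.6]],
  [85,[0.55,0.63,0],[0,0,-0.6]],
  [85,[0.55,0.63,0],[0,0,-0.6]],
  [85,[0.55,0.63,0],[0,0,-0.6]],
  [85,[0.55,0.63,0],[0,0,-0.6]],
  [85,[0.55,0.63,0],[0,0,-0.6]],
  [85,[0.55,0.63,0],[0,0,-0.6]],
])

```text
clock: 1.2
eef_pos: [532.2, -288.7, 248.3]
tool_rot: [3.142, 0.0, 0.003]
force: [1.2, -0.4, 0.0]
width: 84.8
gripper_force: 0.0
```

```bash
python3 - <<'E'
from h import *
s=sensors.read_state(); print({k:np.round(s[k],3) for k in("clock","eef_pos","tool_rot","qpos")})
d=get_image("top")
for u,v in((275.8,239.4-.5),(276.4,216),(276.8,202)): print(ray(d,u,v,15))
d=get_image("scene")
for u,v in((250+208/5,200+95/5),(250+112/5,200+170/5),(250+78/5,200+195/5)): print("s",ray(d,u,v,15))
E
```

```text
{'clock': np.float64(1.2), 'eef_pos': array([ 532.215, -288.745,  248.253]), 'tool_rot': array([3.142e+00, 0.000e+00, 3.000e-03]), 'qpos': array([ 0.356,  0.567,  0.151,  1.651, -0.101,  0.932, -1.023])}
[463.58659913  14.27933914]
[534.03762796  13.64439994]
[577.50583604  13.15154051]
s [465.42560944  13.22785748]
s [534.44560915  15.47376533]
s [557.53871525  15.52172389]
```

Request:
send_rows([
  [85,[0,0,-0.6],[0,0,0]],
  [85,[0,0,-0.6],[0,0,0]],
  [85,[0,0,-0.4],[0,0,0]],
  [85,[0,0,-0.25],[0,0,0]],
  [10,[0,0,0],[0,0,0]],
  [10,[0,0,0],[0,0,0]],
  [10,[0,0,0],[0,0,0]],
  [10,[0,0,0],[0,0,0]],
])

```text
clock: 2.3
eef_pos: [531.9, -290.2, 138.5]
tool_rot: [3.141, -0.002, 0.005]
force: [-0.4, 0.7, 5.2]
width: 19.9
gripper_force: 58.4
```

Request:
send_rows([
  [10,[0,0,0.15],[0,0,0]],
  [10,[0,0,0.4],[0,0,0]],
  [10,[0,0,0.4],[0,0,0]],
  [10,[-0.25,-0.55,0.1],[0,0,0]],
  [10,[-0.25,-0.55,0],[0,0,0]],
  [10,[-0.25,-0.55,0],[0,0,0]],
  [10,[-0.25,-0.55,0],[0,0,0]],
  [10,[0,-0.15,0],[0,0,0]],
])

```text
clock: 3.3
eef_pos: [468.7, -434.4, 200.7]
tool_rot: [3.14, 0.001, -0.0]
force: [-0.2, -0.4, -0.7]
width: 20.0
gripper_force: 58.9
```

```bash
python3 - <<'E'
from h import *
a=shot("top","a")["img"];b=shot("scene","b")["img"]
cv2.imwrite("pics/ab.png",np.hstack([a[140:340,280:540],b[60:260,90:350]])[...,::-1].repeat(1,0))
print(sensors.read_state()["width"])
E
```

```text
19.74630053694588
```

View pics/ab.png

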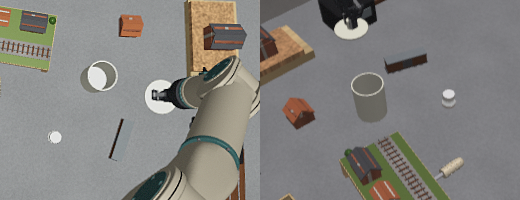

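The picture shows the cover held level by the knob at about (160,96) in the left crop, and the pot open at (98,77). Next I lower the cover.

Request:
send_rows([
  [10,[0,0,-0.6],[0,0,0]],
  [10,[0,0,-0.6],[0,0,0]],
  [10,[0,0,-0.6],[0,0,0]],
  [10,[0,0,-0.5],[0,0,0]],
  [10,[0,0,-0.25],[0,0,0]],
  [10,[0,0,-0.12],[0,0,0]],
  [10,[0,0,-0.05],[0,0,0]],
  [10,[0,0,0],[0,0,0]],
])

```text
clock: 4.4
eef_pos: [471.8, -431.4, 37.9]
tool_rot: [3.141, -0.001, 0.005]
force: [-0.1, 0.5, -0.9]
width: 19.6
gripper_force: 58.9
```

Request:
send_rows([
  [10,[0,0,-0.03],[0,0,0]],
  [10,[0,0,-0.02],[0,0,0]],
  [10,[0,0,0],[0,0,0]],
])

```text
clock: 4.78
eef_pos: [471.3, -431.1, 34.2]
tool_rot: [3.142, -0.0, 0.005]
force: [-0.4, 0.4, 0.1]
width: 20.3
gripper_force: 58.9
```

Request:
send_rows([
  [10,[0,0,-0.02],[0,0,0]],
  [10,[0,0,-0.02],[0,0,0]],
  [10,[0,0,0],[0,0,0]],
])

```text
clock: 5.15
eef_pos: [471.4, -431.2, 33.4]
tool_rot: [3.141, -0.0, 0.005]
force: [-1.3, 2.2, 10.6]
width: 19.8
gripper_force: 60.4
```

Request:
send_rows([
  [60,[0,0,0],[0,0,0]],
  [60,[0,0,0],[0,0,0]],
  [60,[0,0,0],[0,0,0]],
  [60,[0,0,0.3],[0,0,0]],
  [60,[0,0,0.7],[0,0,0]],
  [60,[0,0,1],[0,0,0]],
  [60,[0,0,1],[0,0,0]],
  [60,[0,0.4,0.7],[0,0,0]],
])

```text
clock: 6.15
eef_pos: [471.2, -409.6, 258.2]
tool_rot: [3.137, -0.004, 0.002]
force: [0.1, -0.2, -0.7]
width: 59.8
gripper_force: 0.0
```

Request:
send_rows([
  [60,[0.1,0.88,0],[0,0,0]],
  [60,[0.1,0.88,0],[0,0,0]],
  [60,[0.1,0.88,0],[0,0,0]],
  [60,[0.1,0.88,0],[0,0,0]],
  [60,[0.1,0.88,0],[0,0,0]],
  [60,[0.1,0.88,0],[0,0,0]],
  [60,[0.1,0.88,0],[0,0,0]],
  [60,[0.1,0.84,0],[0,0,0]],
])

```text
clock: 7.15
eef_pos: [519.5, 14.7, 255.0]
tool_rot: [-3.141, -0.002, 0.005]
force: [1.3, 0.2, 0.0]
width: 59.8
gripper_force: 0.0
```

```bash
python3 - <<'E'
from h import *
a=shot("top","a2");p=pts(a)
q=p[190:310,400:480].reshape(-1,3); 
im=a["img"].astype(int); m=(im.min(-1)>170); m[:,:400]=0; m[:,480:]=0; m[:200]=0; m[310:]=0
q=p[m]; q=q[(q[:,2]>-5)&(q[:,2]<30)]; print("cover",len(q),np.median(q,0),q.min(0),q.max(0))
print(sensors.read_state()["qpos"].round(3))
E
```

```text
cover 651 [ 471.09462843 -429.20272536   10.27953345] [ 351.28189504 -602.62251212   -4.52640102] [ 518.62748796 -386.22584612   26.01593347]
[-0.176  0.436  0.114  1.872 -0.073  0.834 -1.579]
```

Request:
send_rows([
  [60,[0,0,-0.8],[0,0,0]],
  [60,[0,0,-0.8],[0,0,0]],
  [60,[0,0,-0.8],[0,0,0]],
  [60,[0,0,-0.7],[0,0,0]],
  [60,[0,0,-0.5],[0,0,0]],
  [60,[0,0,-0.25],[0,0,0]],
  [60,[0,0,-0.05],[0,0,0]],
  [60,[0,0,0],[0,0,0]],
])

```text
clock: 8.2
eef_pos: [520.1, 12.9, 20.7]
tool_rot: [-3.142, -0.002, 0.005]
force: [-0.3, -0.5, -0.8]
width: 60.1
gripper_force: 0.0
```

Request:
send_rows([
  [10,[0,0,0],[0,0,0]],
  [10,[0,0,0],[0,0,0]],
  [10,[0,0,0],[0,0,0]],
  [10,[0,0,0],[0,0,0]],
])

```text
clock: 8.7
eef_pos: [519.9, 12.9, 20.9]
tool_rot: [-3.141, -0.002, 0.005]
force: [-0.3, -0.4, 6.9]
width: 25.9
gripper_force: 58.5
```

Request:
send_rows([
  [10,[-0.1,0,0.02],[0,0,0]],
  [10,[-0.3,0,0],[0,0,0]],
  [10,[-0.3,0,0],[0,0,0]],
  [10,[-0.3,0,0],[0,0,0]],
  [10,[-0.3,0,0],[0,0,0]],
  [10,[-0.3,0,0],[0,0,0]],
  [10,[-0.3,0,0],[0,0,0]],
  [10,[0,0,0],[0,0,0]],
])

```text
clock: 9.7
eef_pos: [418.0, 14.4, 27.5]
tool_rot: [-3.138, 0.02, 0.003]
force: [0.1, 0.3, -0.5]
width: 26.3
gripper_force: 59.1
```

```bash
python3 - <<'E'
from h import *
print(sensors.read_state()["qpos"].round(3))
a=shot("top","a3")["img"];b=shot("scene","b3")["img"]
cv2.imwrite("pics/ab3.png",cv2.resize(np.hstack([a[180:300,210:330],b[180:300,230:350]])[...,::-1],None,fx=3,fy=3))
E
```

```text
[-0.291  0.79   0.288  2.285 -1.1    0.233 -0.561]
```

View pics/ab3.png

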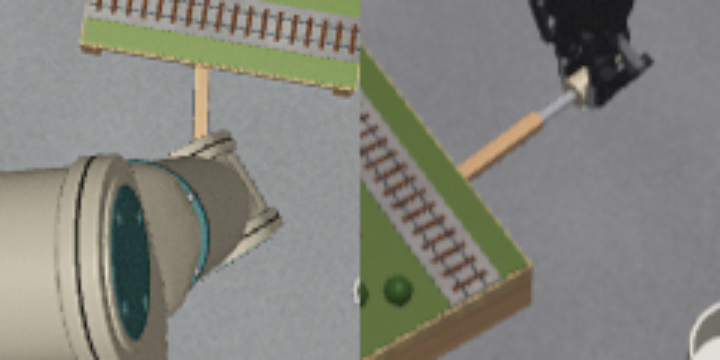

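Left: handle out of the module at (203,100). Right: the gripper holds the head at (580,85), with the handle exposed up to the board edge. The arm is at its inner limit, so I'm letting go and regrasping the handle.

Request:
send_rows([
  [60,[0,0,0],[0,0,0]],
  [60,[0,0,0],[0,0,0]],
  [60,[0,0,0.3],[0,0,0]],
  [60,[0,0,0.8],[0,0,0]],
  [60,[0.3,0,0.9],[0,0,0]],
  [60,[0.6,0,0.6],[0,0,0]],
  [60,[0.6,0,0],[0,0,0]],
  [60,[0.5,0,0],[0,0,0]],
])

```text
clock: 10.8
eef_pos: [540.1, 14.6, 183.7]
tool_rot: [-3.139, 0.018, 0.006]
force: [-0.2, 0.0, 0.2]
width: 60.1
gripper_force: 0.0
```

```bash
python3 - <<'E'
from h import *
s=sensors.read_state(); print(s["qpos"].round(3),s["eef_pos"],s["tool_rot"])
d=shot("scene","b4");p=pts(d);c=d["img"].astype(int)
a=shot("top","a4")["img"]
cv2.imwrite("pics/ab4.png",cv2.resize(np.hstack([a[180:300,210:330],d["img"][180:300,230:350]])[...,::-1],None,fx=3,fy=3))
E
```

```text
[-0.572  0.702  0.804  1.89  -0.662  0.86  -0.987] [540.09648223  14.59710423 183.7032439 ] [-3.138728    0.01800568  0.00642664]
```

View pics/ab4.png

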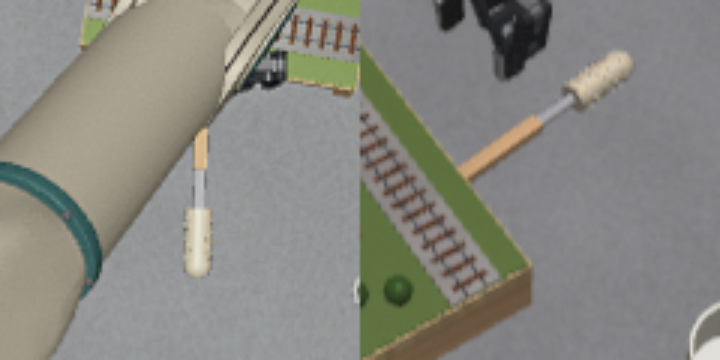

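```bash
python3 - <<'E'
from h import *
d=get_image("scene")
for u,v in((319.5,201.3),(289.3,220.7),(268,236)): print(ray(d,u,v,15))
d=get_image("top")
for u,v in((275.8,271),(276.3,249),(277.2,222)): print(ray(d,u,v,15))
E
```

```text
[369.34985218  19.86271268]
[473.64520575  13.27123252]
[546.91951192  12.6292348 ]
[366.06378035  12.60901215]
[432.78866392  12.22501923]
[515.55795416  10.87174417]
```

Request:
send_rows([
  [50,[0,-0.04,-0.7],[0,-0.2,0]],
  [50,[0,0,-0.7],[0,0,0]],
  [50,[0,0,-0.6],[0,0,0]],
  [50,[0,0,-0.45],[0,0,0]],
  [50,[0,0,-0.25],[0,0,0]],
  [50,[0,0,0],[0,0,0]],
])

```text
clock: 11.75
eef_pos: [537.4, 11.5, 20.7]
tool_rot: [-3.139, 0.004, 0.005]
force: [-0.1, 0.7, 1.0]
width: 50.1
gripper_force: 0.0
```

Request:
send_rows([
  [5,[0,0,0],[0,0,0]],
  [5,[0,0,0],[0,0,0]],
  [5,[0,0,0],[0,0,0]],
  [5,[0,0,0],[0,0,0]],
  [5,[0,0,0],[0,0,0]],
])

```text
clock: 12.38
eef_pos: [539.2, 11.6, 22.3]
tool_rot: [-3.139, 0.0, 0.005]
force: [-0.5, -0.6, 6.4]
width: 12.4
gripper_force: 59.1
```

Request:
send_rows([
  [5,[-0.2,0,0.02],[0,0,0]],
  [5,[-0.4,0,0],[0,0,0]],
  [5,[-0.4,0,0],[0,0,0]],
  [5,[-0.3,0,0],[0,0,0]],
  [5,[-0.1,0,0.2],[0,0,0]],
  [5,[0,0,0.7],[0,0,0]],
  [5,[0,0,0.9],[0,0,0]],
  [5,[0,0,0.9],[0,0,0]],
])

```text
clock: 13.38
eef_pos: [454.1, 11.6, 186.6]
tool_rot: [-3.14, 0.002, 0.005]
force: [1.9, 0.6, -1.0]
width: 12.5
gripper_force: 58.7
```

Request:
send_rows([
  [5,[0.3,-0.3,0.9],[0,0,0]],
  [5,[0.3,-0.3,0.9],[0,0,0]],
  [5,[0,0,0],[0,0,0]],
])

```text
clock: 13.75
eef_pos: [493.6, -26.7, 296.9]
tool_rot: [-3.141, -0.008, 0.004]
force: [0.0, 0.1, -1.1]
width: 12.6
gripper_force: 58.7
```

```bash
python3 - <<'E'
from h import *
s=sensors.read_state(); print(s["qpos"].round(3),s["eef_pos"],s["tool_rot"])
d=shot("scene","b5")["img"];a=shot("top","a5")["img"]
cv2.imwrite("pics/ab5.png",cv2.resize(np.hstack([a[160:320,200:420],d[80:240,180:400]])[...,::-1],None,fx=1.8,fy=1.8))
E
```

```text
[-0.646  0.489  0.959  1.899 -0.48   0.994 -1.04 ] [493.56711733 -26.74569609 296.93007637] [-3.14076836 -0.00773662  0.00389973]
```

View pics/ab5.png

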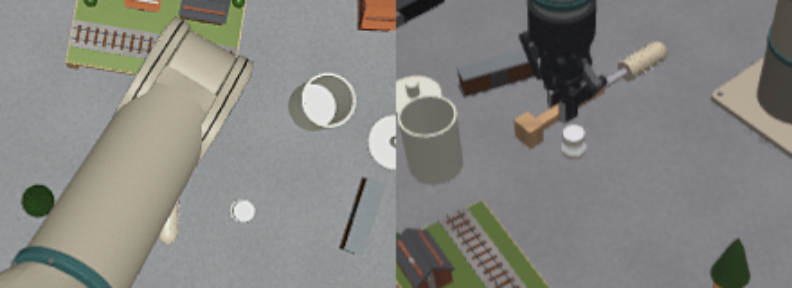

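Right crop: the brush is held at the handle at (570,95), with the end block at (530,128) and the head at (645,58). Joint 6 has little range for the coming turn, so I'm fitting the kinematics from the recorded poses to plan it.

```bash
cat > kin.py <<'E'
import numpy as np, itertools
from scipy.spatial.transform import Rotation as R
from scipy.optimize import least_squares
Q=np.array([[1.08118,.62923,.03842,1.51826,-.027,.99631,-.02002],[.356,.567,.151,1.651,-.101,.932,-1.023],[-.176,.436,.114,1.872,-.073,.834,-1.579],[-.291,.79,.288,2.285,-1.1,.233,-.561],[-.572,.702,.804,1.89,-.662,.86,-.987],[-.646,.489,.959,1.899,-.48,.994,-1.04]])
P=np.array([[267.13,-591.99,247.5],[532.215,-288.745,248.253],[519.5,14.7,255],[418,14.4,27.5],[540.096,14.597,183.703],[493.567,-26.746,296.93]])
E=np.array([[-3.1399,0,.4238],[3.142,0,.003],[-3.141,-.002,.005],[-3.138,.02,.003],[-3.1387,.018,.0064],[-3.1408,-.0077,.0039]])
AX="zyzyzyz"
def fk(q,s,o,L):
    # o: angle offsets of j1,j7; L: h,a,ex,b,ex2,c,wx,y offsets
    r=R.identity(); p=np.zeros(3)
    tr=[(0,0,L[0]),(0,L[7],0),(L[2],L[8],L[1]),(0,0,0),(L[4],L[9],L[3]),(L[6],L[10],0),(0,0,L[5])]
    off=[o[0],0,0,0,0,0,o[1]]
    for i in range(7):
        r=r*R.from_euler(AX[i],s[i]*q[i]+off[i]); p=p+r.apply(tr[i])
    return p,r
if __name__=="__main__":
    RT=R.from_euler("xyz",E); out=[]
    for s in itertools.product((1,-1),repeat=5):
        s=(s[0],1,s[1],s[2],s[3],1 if s[2]>0 else 1,s[4])
        f=lambda o:np.concatenate([(RT[i].inv()*fk(q,s,o,np.zeros(11))[1]).as_rotvec() for i,q in enumerate(Q)])
        for o0 in(0,1.5,3,-1.5):
          for o7 in (0,1.5,3,-1.5):
            z=least_squares(f,[o0,o7]); out.append((z.cost,s,tuple(z.x)))
    out.sort(key=lambda t:t[0]); print(out[:2]); print([o for o in out if o[1]!=out[0][1]][:1])
    c,s,o=out[0]
    g=lambda L:np.concatenate([fk(q,s,o,L)[0]-P[i] for i,q in enumerate(Q)]+[.003*(L-x0)])
    x0=np.array([300,350,0,350,0,200,0,0,0,0,0.]); z=least_squares(g,x0); print(z.x.round(1),z.fun[:18].round(1))
    import json; json.dump([s,o,list(z.x)],open("kin.json","w"))
E
python3 kin.py
```

```text
Still running in the background as job /tmp/bash_jobs.1000/0158bdf4377f (pid 911). You'll get a notice when it ends.
```

```bash
kill -- -$(cat /tmp/bash_jobs.1000/0158bdf4377f/pid); export OMP_NUM_THREADS=1 OPENBLAS_NUM_THREADS=1; cat > fit.py <<'E'
from kin import *
import json
RT=R.from_euler("xyz",E); out=[]
for s3 in(1,-1):
  for s5 in(1,-1):
    s=(-1,1,s3,1,s5,1,-1); o=(0,np.pi/2)
    e=max((RT[i].inv()*fk(q,s,o,np.zeros(11))[1]).magnitude() for i,q in enumerate(Q)); out.append((e,s,o))
out.sort(); print(out)
e,s,o=out[0]
f=lambda L:np.concatenate([fk(q,s,o,L)[0]-P[i] for i,q in enumerate(Q)])
b=f(np.zeros(11)); A=np.stack([f(np.eye(11)[k])-b for k in range(11)],1)
for w in(.003,.03):   # position is linear in the lengths; mild ridge to a prior
    x0=np.array([300,350,0,350,0,200,0,0,0,0,0.]); L=x0+np.linalg.lstsq(np.vstack([A,w*np.eye(11)]),np.concatenate([-b-A@x0,np.zeros(11)]),rcond=None)[0]
    print(L.round(1),np.abs(A@L+b).max())
json.dump([s,o,list(L)],open("kin.json","w"))
E
timeout 60 python3 fit.py
```

```text
[(0.011902962820146358, (-1, 1, -1, 1, -1, 1, -1), (0, 1.5707963267948966)), (1.9180263064507561, (-1, 1, 1, 1, -1, 1, -1), (0, 1.5707963267948966)), (2.199470188526255, (-1, 1, -1, 1, 1, 1, -1), (0, 1.5707963267948966)), (2.596091408778692, (-1, 1, 1, 1, 1, 1, -1), (0, 1.5707963267948966))]
[243.5 562.7  -2.9 385.2   2.  240.9   1.1 -13.1 -16.1  -0.9  -0.9] 5.841415393617282
[248.6 561.9  -1.8 384.4   1.8 245.6   1.2 -13.1 -15.7  -1.   -1. ] 5.969150755658866
```

```bash
cat > track.py <<'E'
from ik import *
from scipy.spatial.transform import Slerp
q0=np.array([-.646,.489,.959,1.899,-.48,.994,-1.04])
def track(q,p,Rs,Pe,n=24):
    """follow p->Pe while orientation goes through list Rs; returns final q and worst error"""
    worst=0; key=R.from_matrix(np.array(Rs)); sl=Slerp(np.linspace(0,1,len(Rs)),key); mj=0
    for t in np.linspace(0,1,n+1)[1:]:
        qn,e=ik(p+(Pe-p)*t,sl(t).as_matrix(),q,2e-3); mj=max(mj,np.abs(qn-q).max()); q=qn; worst=max(worst,e)
    return q,worst,mj
if __name__=="__main__":
    p0,R0=fast(q0); Pe=np.array([532,-289,310.])
    down=lambda y:R.from_euler("xyz",[np.pi,0,y]).as_matrix()
    for flip in(0,1):
        F=np.diag([-1,-1,1.]) if flip else np.eye(3)
        qs=q0
        if flip: qs,e=ik(p0,R0@F,np.array([-.5,.489,.6,1.899,-.3,.994,2.]))
        for deg in range(-150,180,30):
            y=np.radians(deg)
            for nm,Rs in(("slerp",[R0@F,pose(y)@F]),("yaw-pitch",[R0@F,down(y)@F,pose(y)@F])):
                if nm=="yaw-pitch" and abs(deg)>130: continue
                q,w,mj=track(qs,p0,Rs,Pe)
                if w<.15: print(flip,deg,nm,round(w,3),round(mj,2),q.round(2))
E
timeout 500 python3 track.py
```

```text
0 30 slerp 0.113 0.47 [ 1.54  1.12 -1.24  1.92 -1.09  0.55  0.83]
0 30 yaw-pitch 0.104 0.57 [ 1.54  1.12 -1.24  1.92 -1.09  0.55  0.83]
0 60 slerp 0.0 0.28 [ 1.24  0.96 -0.71  1.64 -1.    1.33  0.75]
0 60 yaw-pitch 0.0 0.21 [ 1.15  0.91 -0.55  1.64 -1.09  1.43  0.81]
0 90 slerp 0.0 0.17 [ 0.89  1.   -0.3   1.3  -0.9   1.97  0.75]
0 90 yaw-pitch 0.0 0.22 [ 0.89  1.   -0.3   1.3  -0.9   1.97  0.75]
1 -150 slerp 0.0 0.12 [-0.29  1.36  1.31  1.3   0.26  1.66 -0.19]
1 -120 slerp 0.0 0.15 [-0.51  1.31  1.31  1.64  0.41  1.05 -0.31]
1 -120 yaw-pitch 0.0 0.13 [-0.51  1.31  1.31  1.64  0.41  1.05 -0.31]
1 -90 slerp 0.032 1.18 [-0.63  1.2   1.26  2.01  1.16  0.51 -1.  ]
1 -90 yaw-pitch 0.0 0.28 [-0.64  1.24  1.31  2.01  1.09  0.46 -0.94]
```

```bash
cat > t2.py <<'E'
from track import *
p0,R0=fast(q0); down=lambda y:R.from_euler("xyz",[np.pi,0,y]).as_matrix()
for deg in(60,70,80):
    y=np.radians(deg); Pm=np.array([500,-280,330.])
    q,w,m=track(q0,p0,[R0,down(y)],Pm,14); print(deg,w.round(3),m.round(2),q.round(2))
    q,w,m=track(q,Pm,[down(y),pose(y)],Pm,18); print("  pitch",w.round(3),m.round(2),q.round(2))
    for z in(320,260,190):
        q,w,m=track(q,fast(q)[0],[pose(y),pose(y)],np.array([532,-289,z]),5); print("  ",z,w.round(3),q.round(2))
E
timeout 300 python3 t2.py
```

```text
60 0.0 0.09 [ 0.06  0.5   0.63  1.64 -0.32  1.11  0.25]
  pitch 0.0 0.16 [ 1.2   0.86 -0.55  1.72 -1.09  1.44  0.83]
   320 0.0 [ 1.16  0.9  -0.56  1.64 -1.09  1.43  0.8 ]
   260 0.0 [ 1.15  0.99 -0.54  1.65 -1.06  1.39  0.88]
   190 0.0 [ 1.14  1.1  -0.52  1.64 -1.03  1.36  0.97]
70 0.0 0.1 [ 0.08  0.49  0.59  1.64 -0.3   1.11  0.4 ]
  pitch 0.0 0.14 [ 0.99  0.85 -0.26  1.61 -1.09  1.73  0.86]
   320 0.0 [ 0.98  0.9  -0.3   1.52 -1.09  1.71  0.81]
   260 0.0 [ 0.98  0.98 -0.29  1.54 -1.06  1.67  0.9 ]
   190 0.0 [ 0.97  1.08 -0.28  1.53 -1.03  1.63  0.98]
80 0.0 0.12 [ 0.11  0.48  0.55  1.64 -0.27  1.1   0.55]
  pitch 0.0 0.1 [ 0.83  0.88 -0.04  1.5  -1.07  1.97  0.9 ]
   320 0.0 [ 0.82  0.93 -0.07  1.41 -1.09  1.96  0.85]
   260 0.0 [ 0.82  1.   -0.06  1.42 -1.06  1.92  0.93]
   190 0.0 [ 0.82  1.1  -0.06  1.42 -1.02  1.88  1.02]
```

Request:
send_rows([
  [5,[0,-0.3,0.05],[0,0,1]],
  [5,[0,-0.3,0.05],[0,0,1]],
  [5,[0,-0.3,0.05],[0,0,1]],
  [5,[0,-0.3,0.05],[0,0,1]],
  [5,[0,-0.3,0.05],[0,0,1]],
  [5,[0,-0.3,0.05],[0,0,1]],
  [5,[0,-0.3,0.05],[0,0,1]],
  [5,[0,-0.3,0.05],[0,0,1]],
])

```text
clock: 14.85
eef_pos: [488.8, -167.3, 314.4]
tool_rot: [-3.135, 0.004, 0.707]
force: [-0.8, 0.2, -1.7]
width: 12.3
gripper_force: 58.7
```

Request:
send_rows([
  [5,[0,-0.3,0.05],[0,0,1]],
  [5,[0,-0.3,0.05],[0,0,1]],
  [5,[0,-0.3,0.05],[0,0,1]],
  [5,[0,-0.3,0.05],[0,0,1]],
  [5,[0,-0.3,0.05],[0,0,1]],
  [5,[0,-0.3,0.05],[0,0,1]],
])

```text
clock: 15.6
eef_pos: [489.2, -275.0, 332.1]
tool_rot: [-3.134, 0.001, 1.231]
force: [0.7, 0.2, -1.7]
width: 12.6
gripper_force: 58.7
```

Request:
send_rows([
  [5,[0,0,0],[0.94,-0.34,0]],
  [5,[0,0,0],[0.94,-0.34,0]],
  [5,[0,0,0],[0.94,-0.34,0]],
  [5,[0,0,0],[0.94,-0.34,0]],
  [5,[0,0,0],[0.94,-0.34,0]],
  [5,[0,0,0],[0.94,-0.34,0]],
  [5,[0,0,0],[0.94,-0.34,0]],
  [5,[0,0,0],[0.94,-0.34,0]],
])

```text
clock: 16.6
eef_pos: [489.8, -274.8, 332.6]
tool_rot: [-3.137, -0.701, 1.225]
force: [-0.6, 0.5, -1.4]
width: 12.3
gripper_force: 58.7
```

```bash
python3 - <<'E'
from h import *
s=sensors.read_state(); print(s["qpos"].round(3),s["eef_pos"],s["tool_rot"])
E
```

```text
[ 0.598  0.623  0.352  1.562 -0.767  1.5    0.851] [ 489.75171854 -274.77459135  332.57858526] [-3.13668739 -0.70087418  1.22546896]
```

Request:
send_rows([
  [5,[0,0,0],[0.94,-0.34,0]],
  [5,[0,0,0],[0.94,-0.34,0]],
  [5,[0,0,0],[0.94,-0.34,0]],
  [5,[0,0,0],[0.94,-0.34,0]],
  [5,[0,0,0],[0.94,-0.34,0]],
  [5,[0,0,0],[0.94,-0.34,0]],
  [5,[0,0,0],[0.94,-0.34,0]],
  [5,[0,0,0],[0.94,-0.34,0]],
])

```text
clock: 17.6
eef_pos: [490.1, -275.2, 332.7]
tool_rot: [-3.136, -1.398, 1.221]
force: [0.9, 0.3, -1.9]
width: 12.4
gripper_force: 58.8
```

Request:
send_rows([
  [5,[0,0,0],[0.94,-0.34,0]],
  [5,[0,0,0],[0.94,-0.34,0]],
  [5,[0,0,0],[0,0,0]],
])

```text
clock: 17.98
eef_pos: [489.8, -275.6, 331.7]
tool_rot: [-1.251, -1.568, -0.664]
force: [0.7, -0.1, -1.7]
width: 12.5
gripper_force: 58.8
```

```bash
python3 - <<'E'
from h import *
from scipy.spatial.transform import Rotation as R
s=sensors.read_state(); print(s["qpos"].round(3),s["eef_pos"]); print(R.from_euler("xyz",s["tool_rot"]).as_matrix().round(3))
d=shot("scene","b6")["img"];a=shot("top","a6")["img"]
cv2.imwrite("pics/ab6.png",cv2.resize(np.hstack([a[140:320,280:520],d[40:220,120:360]])[...,::-1],None,fx=1.65,fy=1.65))
E
```

```text
[ 0.956  1.001  0.01   1.5   -1.058  1.93   1.025] [ 489.8275558  -275.61178199  331.72610812]
[[ 0.002  0.941  0.338]
 [-0.002 -0.338  0.941]
 [ 1.    -0.002  0.001]]
```

View pics/ab6.png

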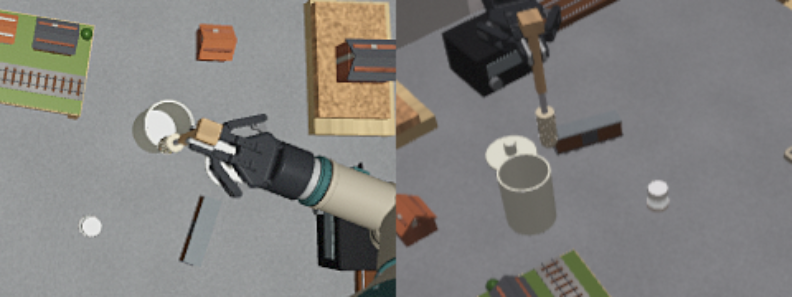

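Both views show the brush hanging vertically: head at (548,128) in the right crop, the pot at (527,195) below it, and the cover flat at (511,148). Next I'm measuring the brush against the pot.

```bash
python3 - <<'E'
from h import *
for n in("scene","top"):
    d=get_image(n);p=pts(d);c=d["img"].astype(int); q=p.reshape(-1,3); c=c.reshape(-1,3)
    m=(abs(q[:,0]-492)<40)&(abs(q[:,1]+270)<40)&(q[:,2]>125)&(c[:,0]-c[:,2]>12)
    b=q[m&(q[:,2]<225)]; print(n,len(b),b.mean(0).round(1),b.min(0).round(1),b.max(0).round(1))
    m=(abs(q[:,0]-532)<60)&(abs(q[:,1]+289)<60)&(abs(q[:,2]-109)<6)&(c.min(1)>90)
    if m.any(): print("rim",m.sum(),cv2.minEnclosingCircle(q[m][:,:2].astype(np.float32)))
s=sensors.read_state();print(s["eef_pos"])
E
```

```text
scene 162 [ 498.4 -258.8  199.9] [ 476.3 -272.   172.2] [ 509.  -250.1  224.8]
rim 217 ((537.6602172851562, -289.55859375), 46.68138122558594)
top 54 [ 488.6 -258.7  199.4] [ 477.1 -272.3  168.2] [ 504.1 -255.1  224.8]
rim 96 ((532.8487548828125, -290.0555114746094), 45.35142135620117)
[ 490.61265617 -275.97219229  334.57685065]
```

Request:
send_rows([
  [5,[0.33,-0.17,0],[0,0,0]],
  [5,[0.33,-0.17,0],[0,0,0]],
  [5,[0,0,-0.4],[0,0,0]],
  [5,[0,0,-0.5],[0,0,0]],
  [5,[0,0,-0.5],[0,0,0]],
  [5,[0,0,-0.5],[0,0,0]],
  [5,[0,0,-0.3],[0,0,0]],
  [5,[0,0,0],[0,0,0]],
])

```text
clock: 19.18
eef_pos: [529.4, -296.2, 200.7]
tool_rot: [2.823, -1.569, 1.545]
force: [-0.6, -0.1, -0.7]
width: 12.3
gripper_force: 58.8
```

Request:
send_rows([
  [5,[0,0,-0.06],[0,0,0]],
  [5,[0,0,-0.06],[0,0,0]],
  [5,[0,0,0],[0,0,0]],
])

```text
clock: 19.55
eef_pos: [530.1, -296.8, 195.4]
tool_rot: [2.229, -1.565, 2.139]
force: [0.3, 0.8, -0.9]
width: 12.5
gripper_force: 58.8
```

Request:
send_rows([
  [5,[0,0,-0.08],[0,0,0]],
  [5,[0,0,-0.08],[0,0,0]],
  [5,[0,0,0],[0,0,0]],
])

```text
clock: 19.92
eef_pos: [529.9, -296.6, 184.9]
tool_rot: [2.307, -1.567, 2.061]
force: [0.1, -0.3, -1.0]
width: 12.5
gripper_force: 58.8
```

```bash
python3 - <<'E'
from h import *
s=sensors.read_state();print(s["eef_pos"],s["force"],s["qpos"].round(2))
d=shot("scene","b7")["img"];a=shot("top","a7")["img"]
cv2.imwrite("pics/ab7.png",cv2.resize(np.hstack([a[170:260,340:460],d[80:200,150:270][15:105]])[...,::-1],None,fx=3.2,fy=3.2,interpolation=2))
E
```

```text
[ 529.90122113 -296.60380058  184.88937767] [ 0.07013439 -0.34876383 -1.02487929] [ 0.96  1.26 -0.06  1.31 -1.03  1.84  1.06]
```

View pics/ab7.png

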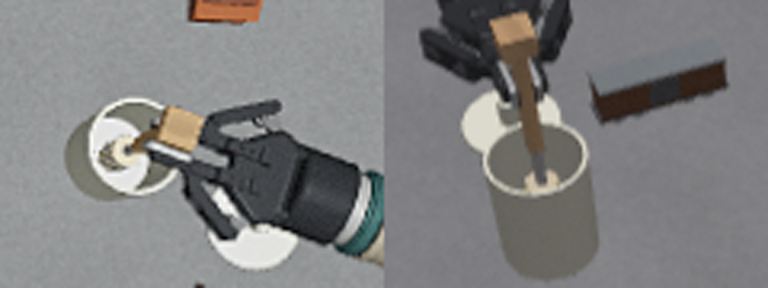

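The brush is in the middle of the pot mouth in both views. I keep creeping down to contact.

Request:
send_rows([
  [5,[0,0,-0.06],[0,0,0]],
  [5,[0,0,-0.06],[0,0,0]],
  [5,[0,0,0],[0,0,0]],
])

```text
clock: 20.4
eef_pos: [530.3, -296.6, 181.2]
tool_rot: [1.115, -1.564, -3.03]
force: [-0.6, -0.6, 8.4]
width: 13.0
gripper_force: 59.0
```

Request:
send_rows([
  [5,[0,0,0.4],[0,0,0]],
  [5,[0,0,0.45],[0,0,0]],
  [5,[0,0,0.45],[0,0,0]],
  [5,[0,0,0],[0,0,0]],
  [5,[0,0,-0.5],[0,0,0]],
  [5,[0,0,-0.5],[0,0,0]],
  [5,[0,0,-0.22],[0,0,0]],
  [5,[0,0,0],[0,0,0]],
])

```text
clock: 21.4
eef_pos: [530.0, -296.5, 182.4]
tool_rot: [2.232, -1.568, 2.135]
force: [-0.2, 0.0, -0.2]
width: 12.7
gripper_force: 58.8
```

Request:
send_rows([
  [5,[0,0,0.4],[0,0,0]],
  [5,[0,0,0.45],[0,0,0]],
  [5,[0,0,0.37],[0,0,0]],
  [5,[0,0,0],[0,0,0]],
  [5,[0,0,-0.5],[0,0,0]],
  [5,[0,0,-0.5],[0,0,0]],
  [5,[0,0,-0.22],[0,0,0]],
  [5,[0,0,0],[0,0,0]],
])

```text
clock: 22.4
eef_pos: [530.0, -296.5, 182.5]
tool_rot: [2.183, -1.568, 2.185]
force: [-0.7, -0.3, -0.6]
width: 12.7
gripper_force: 58.8
```

Request:
send_rows([
  [5,[0,0,0.4],[0,0,0]],
  [5,[0,0,0.45],[0,0,0]],
  [5,[0,0,0.37],[0,0,0]],
  [5,[0,0,0],[0,0,0]],
])

```text
clock: 22.9
eef_pos: [530.5, -297.2, 259.5]
tool_rot: [2.132, -1.561, 2.235]
force: [0.0, 0.9, -1.1]
width: 12.6
gripper_force: 58.8
```

Request:
send_rows([
  [5,[0,0,-0.5],[0,0,0]],
  [5,[0,0,-0.5],[0,0,0]],
  [5,[0,0,-0.22],[0,0,0]],
  [5,[0,0,0],[0,0,0]],
])

```text
clock: 23.4
eef_pos: [530.0, -296.5, 182.5]
tool_rot: [2.193, -1.568, 2.174]
force: [0.7, -0.2, -0.1]
width: 12.4
gripper_force: 58.8
```

All strokes done. Before releasing I tilt the brush 15° about its tip, away from the hand, so that it comes to rest against the far rim.

Request:
send_rows([
  [5,[0.04,0.12,0],[-0.47,0.17,0]],
  [5,[0.04,0.12,0],[-0.47,0.17,0]],
  [5,[0.04,0.12,-0.02],[-0.47,0.17,0]],
  [5,[0.04,0.12,-0.02],[-0.47,0.17,0]],
  [5,[0.04,0.12,-0.03],[-0.47,0.17,0]],
  [5,[0.04,0.12,-0.03],[-0.47,0.17,0]],
  [5,[0,0,0],[0,0,0]],
])

```text
clock: 24.28
eef_pos: [545.1, -252.3, 178.4]
tool_rot: [3.124, -1.305, 1.246]
force: [0.4, 0.2, -0.4]
width: 12.6
gripper_force: 58.8
```

```bash
python3 - <<'E'
from h import *
from scipy.spatial.transform import Rotation as R
s=sensors.read_state(); print(s["qpos"].round(3),s["eef_pos"]); M=R.from_euler("xyz",s["tool_rot"]).as_matrix(); print(M.round(3))
print("tip",s["eef_pos"]+7*M[:,2]-175*M[:,0],s["force"],s["torque"])
E
```

```text
[ 0.878  1.104 -0.026  1.465 -0.979  1.595  1.076] [ 545.14829728 -252.34947126  178.44870898]
[[ 0.084  0.942  0.325]
 [ 0.249 -0.335  0.909]
 [ 0.965  0.005 -0.262]]
tip [ 532.76737679 -289.51421678    7.74576671] [ 0.37795884  0.24902492 -0.38587242] [-1.19025625  0.35620988  0.00836155]
```

Request:
send_rows([
  [5,[0,0,-0.03],[0,0,0]],
  [20,[0,0,0],[0,0,0]],
  [30,[0,0,0],[0,0,0]],
  [50,[0,0,0],[0,0,0]],
  [50,[0,0,0],[0,0,0]],
  [50,[-0.06,-0.18,0.05],[0,0,0]],
  [50,[-0.13,-0.36,0.1],[0,0,0]],
  [50,[-0.2,-0.55,0.16],[0,0,0]],
])

```text
clock: 25.28
eef_pos: [520.8, -319.3, 194.3]
tool_rot: [3.132, -1.307, 1.237]
force: [1.0, -0.1, 0.2]
width: 50.0
gripper_force: 0.0
```

Request:
send_rows([
  [50,[-0.2,-0.55,0.16],[0,0,0]],
  [50,[-0.2,-0.55,0.16],[0,0,0]],
  [50,[0,0,0.2],[0,0,0]],
  [50,[0,0,0],[0,0,0]],
])

```text
clock: 25.78
eef_pos: [497.2, -385.1, 226.2]
tool_rot: [3.124, -1.306, 1.244]
force: [-0.0, -0.0, 0.2]
width: 50.2
gripper_force: 0.0
```

```bash
python3 - <<'E'
from h import *
s=sensors.read_state(); print(s["eef_pos"],s["force"])
d=shot("scene","b8")["img"];a=shot("top","a8")["img"]
cv2.imwrite("pics/ab8.png",cv2.resize(np.hstack([a[120:310,120:460],d[60:250,80:300]])[...,::-1],None,fx=1.4,fy=1.4))
E
```

```text
[ 497.24865632 -385.14179799  226.1588865 ] [-0.03047554 -0.0456756   0.23598145]
```

View pics/ab8.png

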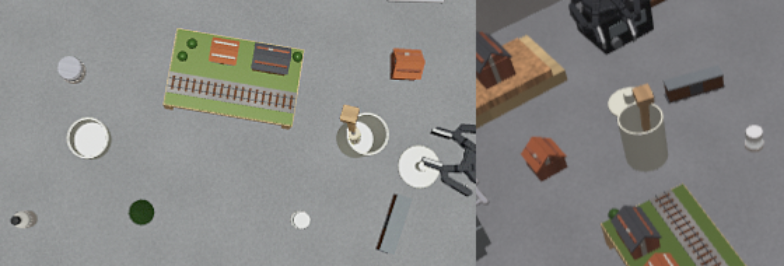

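The brush leans in the pot against the far rim, the cover lies flat, everything else is in place and the gripper is clear. I let it settle, then hand in.

Request:
send_rows([
  [50,[0,0,0.3],[0,0,0]],
  [50,[0,0,0],[0,0,0]],
  [50,[0,0,0],[0,0,0]],
  [50,[0,0,0],[0,0,0]],
  [50,[0,0,0],[0,0,0]],
])

```text
clock: 26.5
eef_pos: [497.0, -384.9, 242.7]
tool_rot: [3.133, -1.307, 1.236]
force: [-0.1, 0.1, -0.7]
width: 49.9
gripper_force: 0.0
```

```bash
python3 - <<'E'
from h import *
d=get_image("top"); p=pts(d); a=d["img"].astype(int); b=cv2.imread("pics/a8.png")[...,::-1].astype(int)
print("change",np.abs(a-b)[190:235,355:395].max())
q=p[180:240,350:400].reshape(-1,3); q=q[q[:,2]>170]; print("block",len(q),q.mean(0),q.max(0))
print(ctrl.finish_job())
E
```

```text
change 10
block 161 [ 552.56944122 -224.62165005  233.13391997] [ 570.77767902 -207.70901833  243.33061041]
the job is handed in; nothing more can be done
None
```

I handed the job in at about 26.5 s, no verdict shown: the cover lies flat on the bench, the pot was scrubbed three times, and the brush stands in it leaning against the rim, with the other things in place in the last picture I viewed.

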